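Seat a magnet comb in the well block of a bead separator

TASK

Lift the five-tooth magnet comb off its stand, lower it into the white well block of the bead separator so that every tooth goes down its own well and the comb's bar rests on the block, and then slide the block with the comb in it fully home against the tall end stop and let go. The block is sprung, rides on a stiff slide and its exact place is not measured, so feel for the wells gently: press and push with no more than about 10 N, since over 30 N of contact would damage the comb. Leave the dropper bottle, the rubber bulb and the petri dish where they are.

Things in the scene. Friction and masses are not known exactly. Their poses are not given: they have to be found in the camera images.
- comb_middle (a point): Middle (half-way up) of the loose comb, upright in its stand; 10 mm thick (x), 108 long (y), 69 tall (z), about 0.12 kg. Five round steel teeth, 6 mm thick, 30 long, their last 3 mm tapering to 3.6 mm, hang in a row along y at 18 mm pitch, the third on the centre line; tips 34.5 mm below this point. Above them a grey bar 10 x 108 mm, from 4.5 below to 9.5 mm above this point. Either way round fits.
- comb_tab (a point): Grasp point, 20 mm above comb_middle, in the comb's ribbed grey grip tab: 10 mm thick (x), 46 mm long (y), on the middle of the bar and flush with its faces, its top 14.5 mm above this point. Grasp from above across the 10 mm. The comb then lifts straight up off the stand (teeth clear after 50 mm).
- comb_stand: White fixed stand, foot 70 x 136 mm (x, y), origin under its centre. Two posts at y = -50 and +50 mm carry the ends of the comb's bar at 45 mm height in notches 14 mm wide in x (2 mm free each side), cheeks up to 53 mm. The comb stands in it with its y along the stand's y, comb_middle 49.5 mm above this origin.
- separator: Fixed bead separator: white bed 90 x 204 mm (x, y), origin under its centre. White well block, 36 x 110 mm (x, y), flat top 63 mm above the origin, slides along y only, centred in x, with about 2 N of friction; stays where left. It is sprung: yields down up to 6 mm, starting at 3 N, 1.5 N/mm. Tall end stop (70 mm wide, 38 mm high) at the +y end, low lip (22 mm high) at -y. With the comb fully down comb_middle is 67.5 mm above this origin.
- load_mark (a point): Point on the separator (x 0, y -18, z 63 mm in its frame; fixed to the bed). At the start the block's top centre lies within 12 mm of it along y: where is not reported, and must be felt or seen. The block has five wells along y at 18 mm pitch, the third at its centre, each 12.8 (x) by 8.3 mm (y), 33 mm deep, plain-edged: a tooth has 1.15 mm free each side in y, 3.4 mm in x.
- home_mark (a point): Point on the separator (x 0, y +30, z 63 mm in its frame; fixed to the bed): where the block's top centre lies when it is home against the tall end stop, which has small rubber bumpers. A comb seated in the wells then stands centred over it.
- dropper_c: Bystander: dropper bottle with a red top, 33 mm wide, 88 mm tall, origin under its centre. Leave alone.
- rubber_bulb: Bystander: red rubber pipette bulb, 53 mm wide, 83 mm tall, origin under its centre. Leave alone.
- petri_0: Bystander: clear petri dish, 60 mm wide, 16 mm tall, origin under its centre. Leave alone.

How it is judged:
By the outcome, as a careful person would: the job done as asked, in the order asked, and still so for the second after the job is handed in, with the robot touching nothing.
It also fails if it takes over 64 s, if anything falls off the work surface, if the arm or the gripper's body presses on something with over 40 N, if the wrist force passes 120 N, or if a joint passes its speed limit or range.

ROBOT

A 6-joint arm with a two-finger parallel gripper is mounted at the origin on a cart in front of the work surface, level with it; the furniture and walls round the work are solid. World frame = base frame: x ahead of the robot, y to its left, z up, the work surface at z = 0. Lengths are in mm, angles in rad, forces in N, time in s.
With the tool pointing down it reaches from about 275 to 725 mm from the base axis. Payload 15.9 kg.
Tool frame: the origin (TCP) lies at the very end of the fingers, on their centre line; the grasp point (between the pads) lies 19 mm behind it (env.pinch_z is the distance from the TCP to the grasp point, in mm); z points along the fingers, y is the line along which they close (so a half turn about z gives the same grasp; the last joint's range is limited). The gripper opens to 85 mm and grips with 20 to 120 N. Pads are 22 mm wide; open, the fingers measure 114 mm over their backs; the gripper's body (76 mm by 85 mm) begins 54 mm behind the grasp point. The pads swing forward as they close: fully open they stand 13 mm farther back than shut.
Start: joints at [-1.291, 0.213, -0.034, 1.323, 0, 1.571], TCP at [138.076, -480.542, 231.306] pointing down, gripper open.
Joint ranges: [-2.98, 2.98], [-0.74, 1.72], [-1.14, 1.35], [-2.1, 2.04], [-1.57, 1.44], [-3.14, 3.14]. Speed limits (rad/s): [1.89, 1.89, 2.39, 2.57, 3.14, 3.14].

INTERFACE

Orientations are given as a rotation vector (axis times angle).
In Python, from workcell import env gives the robot as it stands. The module is installed in compiled form; this text tells all that it offers.
- The arm moves only by the shell command python3 -m pendant 'ROWS' [FORCE]. ROWS is JSON, a list of rows, each a list of 5 numbers: the gripper's target within -1 to 1 (shut at 1, half-way at 0, fully open at -1), then the shift along the world's x, y, z in mm, then the turn about the world's z in rad. In form: [[hand, dx, dy, dz, roll], ...]. A call has 1 to 20 rows; each row shifts and turns the commanded pose from where the row before left it; what a row does not reach is not made up. A row lasts 1/8 s, in which the tool goes at most 62.5 mm and 10.7 degrees, less where a joint would pass 70% of its speed; a pose out of reach is approached as far as the arm can. A call is refused whole if a number of a shift passes 62.5 or a number of a turn 0.188, either way. A call with a gripper value outside its range is refused whole. The fingers move at their own pace and stop on an object; FORCE is the grip in N (left out, the last holds). Time passes only in rows, so rows that do not move let the fingers close. It gives the time, the measured TCP pose, the force, the opening and the grip force at its end, in the units of the state.
- env.get_state(): the state, without advancing time (a new reading comes with each control period).
- env.grab_frame(name): name is "scene" or "top" or "wrist"; returns a dict with "color" (384x512x3 uint8, blue, green, red), "range_z" (384x512 float32, mm along the optical axis (not along the pixel's ray), 0 where there is no reading), "K" (3x3 intrinsics, pixels), "distortion" ([k1, k2, p1, p2, k3] as OpenCV has them; the pictures are not rectified), "R" (3x3) and "t" (3): a world point X has camera coordinates R X + t. Camera axes: x right, y down, z forward; pixel columns grow to the right and rows downward; lengths in mm; the calibration is good to about 2 mm. A picture is of the moment at which its call begins.
- env.close_job(): hands the job in; it is judged then, once.
The state is a dict: "time_s": time; "joint_pos": joint angles; "joint_vel": joint speeds; "effort": joint torques, N m; "eef_pos": TCP position; "orientation": TCP orientation; "wrist_force": force on the tool from outside, world axes, zero at the start; "moment": the same for the moment, N m; "width": opening from 0.0 (shut) to 1.0 (fully open); "grasp_force": force on a finger pad.
Only numpy, scipy, OpenCV 4.12 (cv2) and the standard library are available. Lean on these libraries where they do the work, as an engineer would, in place of code of your own. Each camera call takes 0.05 s, during which the arm holds its last target. There are 200 camera calls.

## Working session

There is one attempt and no reset: what is moved stays moved. The work goes in short steps, Python scripts to look and compute and a shell command to move; the robot and the scene stay as the last step left them, time stands still between calls to the robot, and variables do not carry over. Pictures are saved under pics/ and viewed, at most 10 in all, crops included, and the job is handed in when it is done.

```bash
mkdir -p pics; cat > h.py <<'E'
import numpy as np, cv2, pickle
from workcell import env
def grab(n,tag):
    f=env.grab_frame(n); pickle.dump(f,open(f'pics/{tag}.pkl','wb')); cv2.imwrite(f'pics/{tag}.png',f['color']); return f
def load(tag): return pickle.load(open(f'pics/{tag}.pkl','rb'))
def ray(f,px):
    u=cv2.undistortPoints(np.array(px,float).reshape(-1,1,2),np.array(f['K']),np.array(f['distortion']))[:,0]
    R=np.array(f['R']);t=np.array(f['t']).ravel()
    d=np.c_[u,np.ones(len(u))]@R; return -R.T@t,d
def onz(f,px,z):
    c,d=ray(f,px); return c+d*((z-c[2])/d[:,2])[:,None]
def bydepth(f,px):
    c,d=ray(f,px); p=np.array(px,int).reshape(-1,2); return c+d*f['range_z'][p[:,1],p[:,0]][:,None]
def tri(f1,p1,f2,p2):
    c1,d1=ray(f1,p1);c2,d2=ray(f2,p2);o=[]
    for a,b in zip(d1,d2):
        s=np.linalg.lstsq(np.c_[a,-b],c2-c1,rcond=None)[0]; x=c1+a*s[0];y=c2+b*s[1]; o.append(np.r_[(x+y)/2,np.linalg.norm(x-y)])
    return np.array(o)
E
python3 - <<'E'
from h import *
fs=[grab(n,n+'0') for n in('scene','top')]
for f in fs: print(ray(f,[[256,192]]), (f['range_z']>0).mean())
cv2.imwrite('pics/a.png',np.vstack([cv2.resize(f['color'],None,fx=.78,fy=.78) for f in fs]))
s=env.get_state();print({k:np.round(v,3) for k,v in s.items()})
E
```

```text
(array([101.17901302, 727.67333589, 571.76050842]), array([[ 0.4531303 , -0.73159312, -0.50956801]])) 0.9960683186848959
(array([ 319.07405576,   33.58754717, 1157.09597669]), array([[ 0.19564787,  0.00884517, -0.98069794]])) 0.99591064453125
{'time_s': np.float64(0.1), 'joint_pos': array([-1.291,  0.213, -0.035,  1.323,  0.   ,  1.571]), 'joint_vel': array([-0.   , -0.001,  0.001, -0.   ,  0.   ,  0.   ]), 'effort': array([ 1.0000e-03, -6.8724e+01,  4.8781e+01,  1.2000e-02,  0.0000e+00,
        0.0000e+00]), 'eef_pos': array([ 138.006, -480.26 ,  230.866]), 'orientation': array([-3.11 , -0.438,  0.   ]), 'wrist_force': array([-0.286, -0.111,  0.199]), 'moment': array([ 0.063, -0.015,  0.022]), 'grasp_force': np.float64(0.0), 'width': np.float64(1.001)}
```

View pics/top0.png

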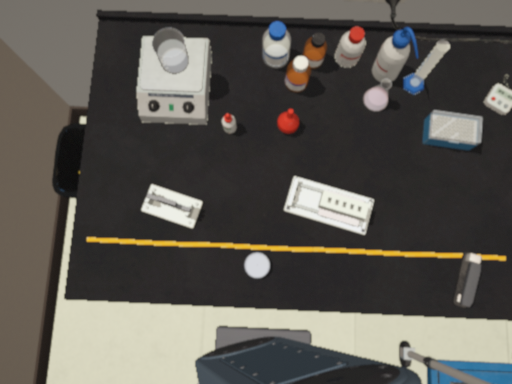

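View pics/scene0.png

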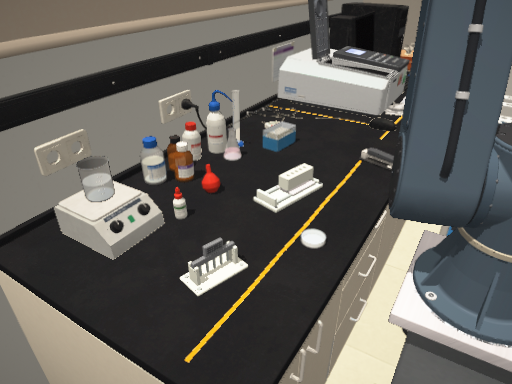

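The top view shows the comb stand at about (172,206) and the separator at about (330,205), with the block towards its right end. The dropper is at (229,124), the bulb at (288,122) and the petri dish at (257,265). Next I'll segment the stand and separator and view enlarged crops.

```bash
python3 - <<'E'
from h import *
t=load('top0'); 
print(onz(t,[[172,206],[330,205],[229,124],[288,122],[257,265]],30).round(0))
c=t['color']; m=(c.min(2)>120).astype(np.uint8)
n,l,st,ce=cv2.connectedComponentsWithStats(m)
for i in range(1,n):
    if 300<st[i,4]<6000:
        pts=np.argwhere(l==i)[:,::-1].astype(np.float32); r=cv2.minAreaRect(pts); w=onz(t,cv2.boxPoints(r),8)
        print(ce[i].round(0),np.round(w[:,:2],0).tolist(), np.round(w.mean(0),0))
A=cv2.resize(c[175:245,130:215],None,fx=5,fy=5,interpolation=2);B=cv2.resize(c[170:240,275:385],None,fx=5,fy=5,interpolation=2)
s=load('scene0')['color']; C=cv2.resize(s[225:300,170:255],None,fx=3,fy=3,interpolation=2);D=cv2.resize(s[155:215,245:330],None,fx=3,fy=3,interpolation=2)
o=np.zeros((600,800,3),np.uint8); A=A[:,:400];
o[:350,:245]=0
A=cv2.resize(A,(300,263)); B=cv2.resize(B,(495,315))
o[:263,:300]=A;o[:315,302:797]=B;o[330:555,:255]=C;o[330:510,302:557]=D
cv2.imwrite('pics/crop.png',o)
E
```

```text
[[ 501.  243.   30.]
 [ 520. -135.   30.]
 [ 713.  119.   30.]
 [ 725.  -28.   30.]
 [ 370.   34.   30.]]
[276.  45.] [[915.0, 47.0], [988.0, 43.0], [982.0, -28.0], [909.0, -23.0]] [948.  10.   8.]
[349.  45.] [[921.0, -139.0], [996.0, -171.0], [968.0, -227.0], [893.0, -194.0]] [ 944. -183.    8.]
[173.  76.] [[732.0, 362.0], [958.0, 374.0], [956.0, 188.0], [732.0, 183.0]] [844. 277.   8.]
[391.  53.] [[911.0, -247.0], [986.0, -283.0], [953.0, -345.0], [879.0, -308.0]] [ 932. -296.    8.]
[430.  62.] [[860.0, -330.0], [986.0, -425.0], [964.0, -450.0], [839.0, -355.0]] [ 912. -390.    8.]
[500.  98.] [[809.0, -525.0], [869.0, -561.0], [834.0, -617.0], [774.0, -581.0]] [ 821. -571.    8.]
[376.  98.] [[804.0, -210.0], [852.0, -252.0], [810.0, -293.0], [763.0, -251.0]] [ 807. -251.    8.]
[455. 127.] [[705.0, -380.0], [784.0, -393.0], [770.0, -524.0], [692.0, -510.0]] [ 738. -452.    8.]
[329. 205.] [[505.0, -23.0], [596.0, -46.0], [545.0, -248.0], [455.0, -222.0]] [ 525. -135.    8.]
[171. 206.] [[490.0, 325.0], [561.0, 308.0], [521.0, 173.0], [451.0, 192.0]] [505. 249.   8.]
[257. 265.] [[401.0, 66.0], [403.0, 6.0], [345.0, 4.0], [342.0, 63.0]] [373.  35.   8.]
```

View pics/crop.png

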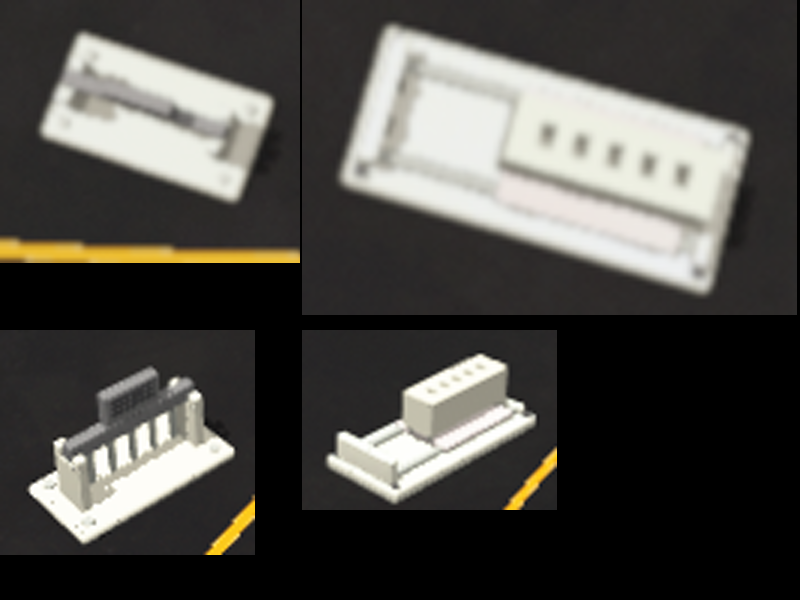

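The crops show the tall stop at the left end of the separator, so +y points left in the image. The stand is turned about -0.286 rad and the separator about -0.247 rad. I'll pass over the separator with the wrist camera first.

```bash
python3 -m pendant '[[-1,28,29,0,0.087],[-1,28,29,0,0.087],[-1,28,29,0,0.087],[-1,28,29,0,0.087],[-1,28,29,0,0.087],[-1,28,29,0,0.087],[-1,28,29,0,0.087],[-1,28,29,0,0.087],[-1,28,29,0,0.087],[-1,28,29,0,0.087],[-1,28,29,0,0.087],[-1,28,29,0,0.087],[-1,0,0,0,0],[-1,0,0,0,0]]'
python3 - <<'E'
from h import *
f=grab('wrist','w0'); print(env.get_state()['eef_pos'],ray(f,[[256,192]]))
E
```

```text
time_s: 1.85
eef_pos: [473.7, -132.7, 231.0]
orientation: [-2.478, -1.93, 0.001]
wrist_force: [0.2, -0.5, 0.1]
width: 1.0
grasp_force: 0.0
[ 473.56134972 -132.98736337  231.20360472] (array([491.70286179, -62.58870805, 374.03963116]), array([[-0.07699375, -0.26818866, -0.96032781]]))
```

View pics/w0.png

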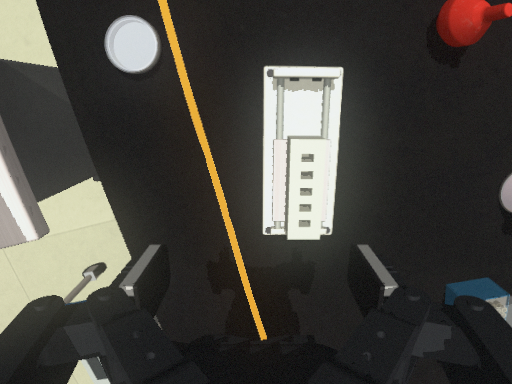

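The wrist view shows the separator upright. The wells run from about (307,158) to (304,224), the tall stop is at the top (about row 72), and the block's left edge is near column 288. I'll shift for a second view.

```bash
python3 -m pendant '[[-1,25,15,0,0],[-1,25,15,0,0],[-1,0,0,0,0],[-1,0,0,0,0]]' >/dev/null
cat >> h.py <<'E'
def wells(f,nmax=5):
    g=cv2.cvtColor(f['color'],6); W=(g>150).astype(np.uint8)
    n,l,st,ce=cv2.connectedComponentsWithStats(1-W,connectivity=4)
    out=[]
    for i in range(1,n):
        x,y,w,h,a=st[i]
        if 30<a<300 and 6<=w<28 and 4<=h<25 and a>.6*w*h:
            out.append((ce[i][0],ce[i][1],a,w,h))
    return np.array(out)
E
python3 - <<'E'
from h import *
f1=load('w0'); f2=grab('wrist','w1')
for f in(f1,f2): 
  w=wells(f); print(w.round(1).tolist()); 
E
```

```text
[[306.0, 205.7, 40.0, 11.0, 6.0], [304.3, 222.2, 55.0, 11.0, 6.0], [268.2, 229.8, 33.0, 7.0, 7.0]]
[[255.6, 117.5, 35.0, 10.0, 4.0], [243.6, 120.1, 56.0, 8.0, 9.0], [289.1, 119.8, 48.0, 8.0, 8.0], [266.5, 193.2, 37.0, 12.0, 4.0]]
```

```bash
python3 - <<'E'
from h import *
f1=load('w0'); f2=load('w1')
a=cv2.resize(f1['color'][130:245,260:345],(425,575),interpolation=0);b=cv2.resize(f2['color'][170:285,230:304],(370,575),interpolation=0)
cv2.imwrite('pics/ww.png',np.hstack([a,b]))
print(f1['color'][150:170,306].min(1)); print(f1['color'][158,284:330].min(1))
E
```

```text
[231 231 229 218 157 152 140 105 103 140 139 143 229 230 231 231 230 231
 231 230]
[228 222 144 104 105 128 209 231 230 231 229 229 231 232 230 230 223 156
 103 102 103 104 103 104 102 104 104 106 105 142 216 229 231 230 229 230
 230 230 229 230 228 231 231 232 234 232]
```

View pics/ww.png

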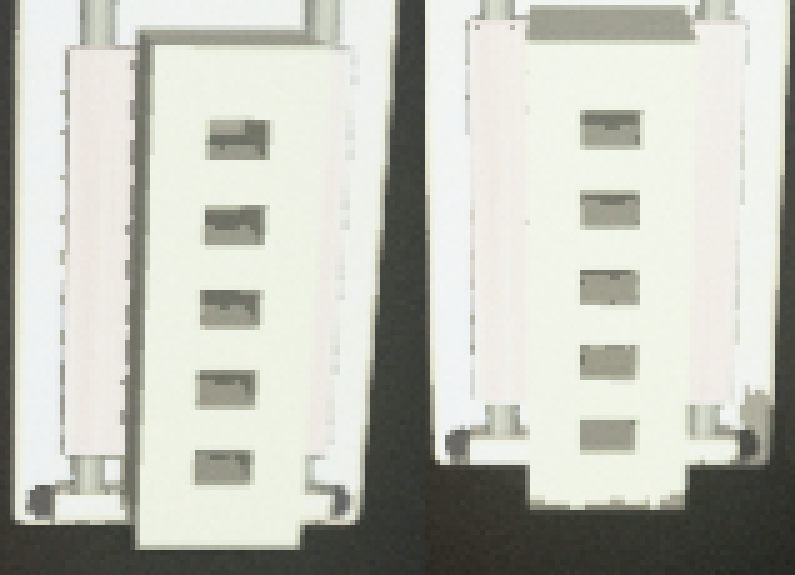

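Both crops show all five wells as rectangles with interiors below about 160 against about 230 for the block top, so I'll threshold at 195.

```bash
sed -i 's/g>150/g>195/; s/30<a<300/50<a<300/; s/a>.6/a>.8/' h.py; python3 - <<'E'
from h import *
W=[]
for n in('w0','w1'):
  f=load(n); w=wells(f); print(w.round(1).tolist()); 
  # choose largest collinear five: area similar
  W.append((f,w))
import pickle
c=[]
for (f,w),(lo,hi) in zip(W,((302,309),(262,268))):
  s=w[(w[:,0]>lo)&(w[:,0]<hi)&(w[:,3]>=10)&(w[:,4]>=6)]; c.append(s[np.argsort(s[:,1])][:,:2]); print(len(s))
p=tri(W[0][0],c[0],W[1][0],c[1]); print(p.round(1)); print(np.diff(p[:,:3],axis=0).round(1), p.mean(0))
for (f,_),q in zip(W,c):
  o=onz(f,q,63); d=o[0]-o[4]; print('z63',o.mean(0).round(1),'len',np.hypot(*d[:2]).round(1),'yaw',np.arctan2(-d[0],d[1]).round(4))
  b=cv2.findContours((f['color'].min(2)>130).astype(np.uint8),0,1)[0]
  b=[x for x in b if cv2.pointPolygonTest(x,tuple(map(float,q[2]+[-22,0])),False)>=0]
  if b:
    r=cv2.minAreaRect(b[0]); print(r); print(onz(f,cv2.boxPoints(r),8).round(0).tolist())
E
```

```text
[[307.4, 157.5, 98.0, 13.0, 8.0], [306.5, 174.5, 96.0, 12.0, 8.0], [305.5, 191.4, 94.0, 12.0, 8.0], [304.7, 207.5, 91.0, 12.0, 8.0], [304.2, 223.0, 79.0, 12.0, 7.0]]
[[266.6, 195.5, 95.0, 12.0, 8.0], [266.5, 211.4, 94.0, 12.0, 8.0], [266.5, 227.0, 84.0, 12.0, 7.0], [266.0, 242.0, 77.0, 11.0, 7.0], [266.0, 256.5, 66.0, 11.0, 6.0]]
5
5
[[ 5.266e+02 -1.262e+02  6.480e+01  3.000e-01]
 [ 5.222e+02 -1.435e+02  6.460e+01  1.000e-01]
 [ 5.177e+02 -1.619e+02  6.220e+01  0.000e+00]
 [ 5.130e+02 -1.786e+02  6.380e+01  2.000e-01]
 [ 5.088e+02 -1.956e+02  6.480e+01  1.000e-01]]
[[ -4.4 -17.3  -0.3]
 [ -4.5 -18.4  -2.4]
 [ -4.7 -16.7   1.6]
 [ -4.2 -16.9   0.9]] [ 5.17648267e+02 -1.61173095e+02  6.40380197e+01  1.38628375e-01]
z63 [ 517.8 -161.6   63. ] len 71.9 yaw -0.252
((301.4385986328125, 152.50894165039062), (78.35102844238281, 173.5352783203125), 1.1691392660140991)
[[452.0, -227.0, 8.0], [508.0, -23.0, 8.0], [593.0, -46.0, 8.0], [551.0, -255.0, 8.0]]
z63 [ 517.5 -161.5   63. ] len 72.1 yaw -0.2497
((266.5, 187.0), (168.0, 77.0), 90.0)
[[507.0, -24.0, 8.0], [593.0, -46.0, 8.0], [549.0, -260.0, 8.0], [448.0, -234.0, 8.0]]
```

The block's top centre is at (517.6,-161.5), yaw -0.250 and z about 64, and the well pitch is 18 mm. All of that agrees with the text. Now the comb.

```bash
python3 -m pendant '[[-1,-2,38,0,-0.006],[-1,-2,38,0,-0.006],[-1,-2,38,0,-0.006],[-1,-2,38,0,-0.006],[-1,-2,38,0,-0.006],[-1,-2,38,0,-0.006],[-1,-2,38,0,0],[-1,-2,38,0,0],[-1,-2,38,0,0],[-1,0,0,0,0],[-1,0,0,0,0]]'
python3 - <<'E'
from h import *
grab('wrist','c0')
E
python3 -m pendant '[[-1,20,25,0,0],[-1,20,25,0,0],[-1,0,0,0,0],[-1,0,0,0,0]]'
python3 - <<'E'
from h import *
grab('wrist','c1')
cv2.imwrite('pics/cc.png',np.vstack([cv2.resize(load(n)['color'][60:330,120:440],(640,540))[:,:] [120:420] for n in('c0','c1')]))
E
```

```text
time_s: 3.82
eef_pos: [506.0, 238.5, 231.5]
orientation: [2.513, 1.885, -0.0]
wrist_force: [-0.7, -0.0, 0.3]
width: 1.002
grasp_force: 0.0
time_s: 4.38
eef_pos: [546.1, 288.3, 231.3]
orientation: [2.513, 1.885, -0.001]
wrist_force: [0.5, 0.2, -0.3]
width: 0.999
grasp_force: 0.0
```

View pics/cc.png

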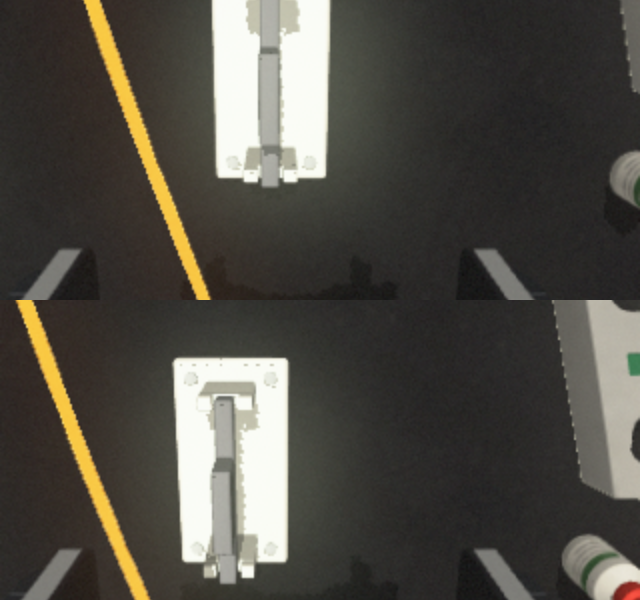

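Both wrist views show the comb upright in its stand. The tab top ends are at about (254,147) and (255,195) in c0, and about (231,205) and (231,247) in c1. I'll segment it by range and triangulate.

```bash
python3 - <<'E'
from h import *
C=[]
for n in('c0','c1'):
  f=load(n); v,u=np.mgrid[0:384,0:512]; P=bydepth(f,np.c_[u.ravel(),v.ravel()]).reshape(384,512,3)
  near=(np.hypot(P[...,0]-505,P[...,1]-249)<80)&(f['range_z']>0)
  g=f['color']; grey=(g.max(2)<190)&(g.min(2)>70)
  for nm,lo,hi in(('tab',76,95),('bar',50,68)):
    m=near&(P[...,2]>lo)&(P[...,2]<hi)&grey
    l,st=cv2.connectedComponentsWithStats(m.astype(np.uint8))[1:3]
    m=l==1+np.argmax(st[1:,4]); q=np.argwhere(m)[:,::-1].astype(float)
    z=np.median(P[m][:,2]); w=onz(f,q,z)
    r=cv2.minAreaRect(w[:,:2].astype(np.float32)); b=cv2.boxPoints(r); 
    L=max([(b[(i+1)%4]-b[i]) for i in range(4)],key=lambda d:np.hypot(*d)*(1 if d[1]>0 else .99))
    print(n,nm,len(q),'z',z.round(1),'c',np.round(r[0],1),np.round(r[1],1),'yaw',np.arctan2(-L[0],L[1]).round(3))
    if nm=='tab':
      pb=cv2.minAreaRect(q.astype(np.float32)); B=cv2.boxPoints(pb); B=B[np.argsort(B[:,1])]; C.append((f,np.array([B[:2].mean(0),B[2:].mean(0),B.mean(0)]))); print(C[-1][1].round(1).tolist())
  m=near&(g.min(2)>150)
  h=cv2.convexHull(np.argwhere(m)[:,::-1].astype(np.int32)); w=onz(f,h[:,0].astype(float),8); r=cv2.minAreaRect(w[:,:2].astype(np.float32)); print('stand',r)
print(tri(*C[0],*C[1]).round(1))
E
```

```text
c0 tab 511 z 84.2 c [505.1 250.4] [46.2  9.8] yaw -0.284
[[254.0, 145.0], [254.0, 192.0], [254.0, 168.5]]
c0 bar 321 z 59.3 c [515.7 285.7] [31.9  9.2] yaw -0.285
stand ((382.4114990234375, 96.10502624511719), (481.69500732421875, 333.6017761230469), 22.845705032348633)
c1 tab 447 z 84.3 c [506.  250.7] [48.4 10.4] yaw -0.307
[[231.0, 203.0], [231.0, 247.0], [231.0, 225.0]]
c1 bar 323 z 59.2 c [515.4 283.3] [40.9 10.3] yaw -0.262
stand ((348.1837158203125, 153.21441650390625), (501.0516357421875, 202.9571533203125), 22.69723892211914)
[[5.115e+02 2.713e+02 7.530e+01 7.000e-01]
 [4.990e+02 2.287e+02 8.630e+01 4.000e-01]
 [5.052e+02 2.500e+02 8.050e+01 5.000e-01]]
```

Tab top centre is (505.3,250.4), z 84, yaw -0.285, matching the text. The tool is already aligned with it, so I'll descend.

```bash
python3 -m pendant '[[-1,-20.4,-19,0,0],[-1,-20.4,-19,0,0],[-1,0,0,-40,0],[-1,0,0,-40,0],[-1,0,0,-40,0],[-1,0,0,-20,0],[-1,0,0,-20,0],[-1,0,0,-10,0],[-1,0,0,-10.5,0],[-1,0,0,0,0],[-1,0,0,0,0]]'
```

```text
time_s: 5.8
eef_pos: [505.6, 251.6, 51.4]
orientation: [2.512, 1.886, 0.001]
wrist_force: [-0.5, -0.5, 0.1]
width: 1.001
grasp_force: 0.0
```

```bash
python3 -m pendant '[[1,0,-1,0,0],[1,0,0,0,0],[1,0,0,0,0],[1,0,0,0,0],[1,0,0,0,0],[1,0,0,0,0],[1,0,0,0,0],[1,0,0,0,0]]' 40
```

```text
time_s: 6.8
eef_pos: [505.3, 250.5, 50.9]
orientation: [2.513, 1.886, 0.0]
wrist_force: [-1.5, -0.6, 5.7]
width: 0.111
grasp_force: 41.6
```

```bash
python3 -m pendant '[[1,0,0,5,0],[1,0,0,15,0],[1,0,0,30,0],[1,0,0,30,0],[1,0,0,30,0],[1,0,0,0,0],[1,0,0,0,0]]'
python3 - <<'E'
from h import *
f=grab('wrist','g0'); s=env.get_state(); print(s['eef_pos'],s['orientation'],s['moment'])
cv2.imwrite('pics/g0.png',f['color'])
E
```

```text
time_s: 7.68
eef_pos: [505.1, 250.4, 160.7]
orientation: [-2.512, -1.886, 0.0]
wrist_force: [-0.4, -0.5, -1.5]
width: 0.106
grasp_force: 41.0
[504.91931796 250.26994206 160.24361148] [-2.51244726e+00 -1.88584578e+00  1.46403663e-03] [-0.03852359  0.03430966  0.01537977]
```

View pics/g0.png

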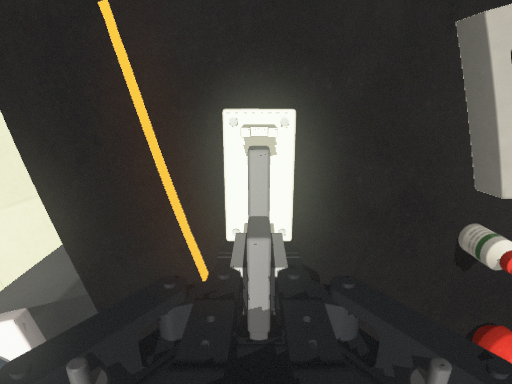

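The comb is held level. The bar's far end is at about (259,148) and the tab's far top edge at about row 216. I'll use the same camera to measure where the comb sits relative to the TCP.

```bash
python3 - <<'E'
from h import *
f=load('g0'); g=cv2.cvtColor(f['color'],6)
print('col259',list(enumerate(g[140:156,259],140))); print('tab',g[208:226,255].tolist(), g[208:226,262].tolist())
print('row165',g[165,238:282].tolist()); print('row190',g[190,238:282].tolist())
yv=np.array([.2815,.9596]);xv=np.array([.9596,-.2815]);e=np.array([505,250.35])
for px,z in(((258.5,147),168.5),((247,165),168.5),((270,165),168.5),((247,190),168.5),((270,190),168.5),((258.5,216.5),193.5)):
  w=onz(f,[px],z)[0,:2]-e; print(px,'y',(w@yv).round(2),'x',(w@xv).round(2), bydepth(f,[px])[0].round(1))
E
```

```text
col259 [(140, np.uint8(194)), (141, np.uint8(195)), (142, np.uint8(197)), (143, np.uint8(195)), (144, np.uint8(195)), (145, np.uint8(172)), (146, np.uint8(120)), (147, np.uint8(118)), (148, np.uint8(120)), (149, np.uint8(133)), (150, np.uint8(163)), (151, np.uint8(167)), (152, np.uint8(175)), (153, np.uint8(177)), (154, np.uint8(177)), (155, np.uint8(173))]
tab [173, 173, 173, 175, 173, 169, 175, 170, 119, 109, 108, 108, 109, 108, 111, 106, 108, 108] [172, 174, 170, 173, 172, 171, 171, 167, 123, 112, 108, 111, 110, 111, 109, 109, 107, 108]
row165 [251, 251, 251, 251, 251, 251, 251, 251, 251, 249, 137, 158, 173, 178, 177, 177, 180, 177, 177, 176, 179, 177, 178, 177, 177, 175, 176, 175, 175, 166, 155, 166, 251, 251, 251, 251, 251, 251, 251, 251, 251, 251, 251, 251]
row190 [251, 251, 251, 251, 251, 251, 251, 251, 251, 249, 158, 152, 167, 176, 176, 176, 178, 175, 176, 177, 176, 175, 174, 173, 176, 175, 175, 174, 175, 163, 150, 175, 251, 251, 251, 251, 251, 251, 251, 251, 251, 251, 251, 251]
(258.5, 147) y 53.81 x 0.17 [520.1 301.1 162.5]
(247, 165) y 45.74 x -4.96 [498.5 267.1   9. ]
(270, 165) y 45.76 x 5.33 [520.  260.7   8.4]
(247, 190) y 34.12 x -5.06 [491.3 243.1  10. ]
(270, 190) y 34.13 x 5.47 [513.2 236.5   9. ]
(258.5, 216.5) y 30.66 x 0.21 [511.2 270.8 169. ]
```

```bash
python3 - <<'E'
from h import *
f=load('g0'); g=cv2.cvtColor(f['color'],6)
print(g[222:250,259].tolist()); print(g[320:350,259].tolist())
yv=np.array([.2815,.9596]);e=np.array([505,250.35])
for r,z in((145.2,154.5),(149.5,168.5),(215.7,168.5)):
  print(r,z,((onz(f,[(258.5,r)],z)[0,:2]-e)@yv).round(2))
for r in range(225,245,3): print(r,((onz(f,[(258.5,r)],193.5)[0,:2]-e)@yv).round(2))
for r in range(330,346,3): print(r,((onz(f,[(258.5,r)],193.5)[0,:2]-e)@yv).round(2))
E
```

```text
[107, 105, 107, 107, 109, 106, 107, 107, 108, 106, 107, 106, 106, 105, 107, 120, 144, 155, 160, 163, 166, 165, 166, 167, 164, 165, 166, 163]
[99, 99, 98, 100, 99, 98, 100, 97, 98, 97, 94, 97, 92, 98, 96, 100, 96, 98, 95, 98, 54, 38, 40, 36, 25, 30, 29, 35, 34, 31]
145.2 154.5 52.75
149.5 168.5 52.7
215.7 168.5 21.59
225 27.15
228 25.9
231 24.64
234 23.37
237 22.1
240 20.81
243 19.51
330 -22.63
333 -24.28
336 -25.94
339 -27.61
342 -29.31
345 -31.01
```

The comb sits within about 1.2 mm of the TCP in y, and the tapered tips capture about ±2.3 mm. I'll carry it over the block.

```bash
python3 -m pendant '[[1,1.1,-15,0,0],[1,1.2,-36,0,0.005],[1,1.2,-36,0,0.005],[1,1.2,-36,0,0.005],[1,1.2,-36,0,0.005],[1,1.2,-36,0,0.005],[1,1.2,-36,0,0.005],[1,1.2,-36,0,0.004],[1,1.2,-36,0,0],[1,1.1,-36,0,0],[1,1.2,-36,0,0],[1,0,-36,0,0],[1,0,0,0,0],[1,0,0,0,0],[1,0,0,0,0]]'
python3 - <<'E'
from h import *
s=env.get_state(); o=s['orientation'];print(s['eef_pos'],2*np.arctan2(o[1],o[0])%np.pi-np.pi/2,s['wrist_force'])
E
```

```text
time_s: 9.6
eef_pos: [518.1, -159.9, 160.7]
orientation: [-2.479, -1.929, 0.0]
wrist_force: [-0.0, -0.1, -0.7]
width: 0.112
grasp_force: 41.0
[ 518.05628221 -159.93566267  160.67451404] -0.24816101231056553 [-0.04087501 -0.14998769 -0.65736128]
```

```bash
python3 -m pendant '[[1,-0.3,-1,-20,0],[1,0,0,-20,0],[1,0,0,-10,0],[1,0,0,-4,0],[1,0,0,0,0],[1,0,0,0,0]]'
python3 - <<'E'
from h import *
f=grab('wrist','p0'); s=env.get_state(); print(s['eef_pos'])
cv2.imwrite('pics/p0c.png',cv2.resize(f['color'][60:260,190:330],(420*1,600),interpolation=2))
E
```

```text
time_s: 10.35
eef_pos: [518.4, -161.6, 107.4]
orientation: [2.479, 1.928, 0.001]
wrist_force: [0.3, -0.3, -1.1]
width: 0.106
grasp_force: 41.0
[ 518.33868316 -161.64176449  107.37980438]
```

View pics/p0c.png

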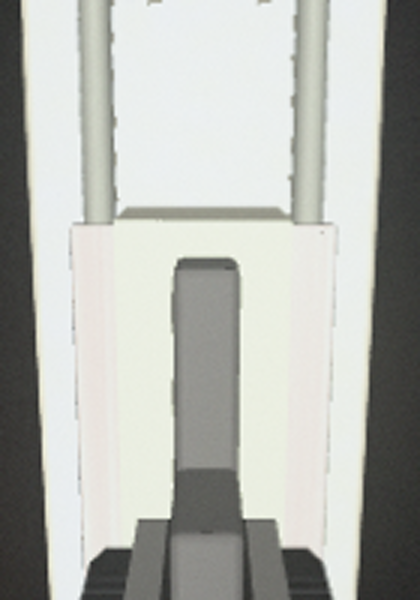

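The bar's end (crop rows 258-269) sits behind the block's top front edge (crop row 220), and it's centred across the block. Now the y comparison in numbers.

```bash
python3 - <<'E'
from h import *
f=load('p0'); g=cv2.cvtColor(f['color'],6); print(g[124:154,250].tolist()); print(g[126:142,238].tolist(),g[126:142,270].tolist()); print(g[165,215:300].tolist())
yv=np.array([np.sin(.249),np.cos(.249)]);e=np.array([518.4,-161.6])
for r,z in((133,63),(134,63),(145.5,101.4),(149.5,115.4)): print(r,z,((onz(f,[(252,r)],z)[0,:2]-e)@yv).round(2))
E
```

```text
[239, 239, 239, 239, 227, 165, 151, 150, 151, 194, 235, 237, 236, 238, 237, 237, 236, 237, 235, 238, 237, 236, 132, 98, 102, 106, 138, 141, 146, 147]
[238, 239, 225, 167, 150, 150, 150, 217, 236, 237, 237, 236, 237, 237, 238, 237] [239, 237, 226, 166, 151, 154, 154, 195, 234, 237, 238, 237, 237, 237, 236, 237]
[231, 233, 230, 227, 229, 229, 229, 231, 231, 230, 233, 233, 231, 234, 235, 236, 236, 236, 238, 236, 235, 235, 237, 237, 235, 237, 236, 236, 236, 237, 236, 231, 134, 122, 133, 143, 148, 150, 152, 150, 151, 151, 152, 148, 151, 150, 149, 149, 148, 150, 150, 150, 142, 130, 137, 236, 235, 237, 236, 237, 237, 236, 236, 237, 237, 235, 237, 235, 236, 236, 235, 234, 234, 234, 233, 233, 233, 233, 233, 233, 232, 231, 232, 233, 235]
133 63 54.99
134 63 54.39
145.5 101.4 52.54
149.5 115.4 52.63
```

```bash
python3 -m pendant '[[1,-0.3,1,0,0],[1,0,0,-2,0],[1,0,0,-2,0],[1,0,0,-2,0],[1,0,0,-2,0],[1,0,0,-1,0],[1,0,0,-1,0],[1,0,0,-1,0],[1,0,0,0,0],[1,0,0,0,0]]'
```

```text
time_s: 11.65
eef_pos: [517.7, -160.5, 95.9]
orientation: [2.48, 1.928, 0.0]
wrist_force: [0.4, 0.4, -1.6]
width: 0.109
grasp_force: 41.0
```

The tips have gone 3 mm past the block's top with no force, so they're in the wells. I'll keep lowering.

```bash
python3 -m pendant '[[1,0,0,-2,0],[1,0,0,-2,0],[1,0,0,-2,0],[1,0,0,0,0]]';python3 -m pendant '[[1,0,0,-2,0],[1,0,0,-2,0],[1,0,0,-2,0],[1,0,0,-2,0],[1,0,0,0,0]]'
```

```text
time_s: 12.15
eef_pos: [517.5, -160.5, 89.6]
orientation: [-2.48, -1.928, 0.0]
wrist_force: [-0.7, 0.1, -1.3]
width: 0.114
grasp_force: 41.0
time_s: 12.78
eef_pos: [517.6, -160.5, 81.6]
orientation: [-2.48, -1.928, 0.0]
wrist_force: [-0.0, 0.1, -1.7]
width: 0.113
grasp_force: 41.0
```

```bash
python3 -m pendant '[[1,0,0,-2,0],[1,0,0,-2,0],[1,0,0,-2,0],[1,0,0,-2,0],[1,0,0,-1,0],[1,0,0,0,0]]';python3 -m pendant '[[1,0,0,-1,0],[1,0,0,-1,0],[1,0,0,-1,0],[1,0,0,-0.5,0],[1,0,0,0,0]]'
```

```text
time_s: 13.52
eef_pos: [517.6, -160.5, 72.7]
orientation: [-2.48, -1.928, 0.0]
wrist_force: [0.8, 0.4, -1.1]
width: 0.112
grasp_force: 41.0
time_s: 14.15
eef_pos: [517.7, -160.6, 69.3]
orientation: [-2.48, -1.928, 0.0]
wrist_force: [1.4, 0.8, -0.7]
width: 0.113
grasp_force: 41.0
```

```bash
python3 -m pendant '[[1,0,0,-0.5,0],[1,0,0,-0.5,0],[1,0,0,-0.5,0],[1,0,0,0,0],[1,0,0,0,0]]'
```

```text
time_s: 14.78
eef_pos: [517.7, -160.5, 67.9]
orientation: [2.48, 1.928, 0.0]
wrist_force: [-1.7, 0.3, 2.8]
width: 0.111
grasp_force: 41.6
```

The bar touched down at TCP z of about 69, as expected, so it's seated. I'll slide along the separator's +y (0.247, 0.969). The stop should be about 57 mm away.

```bash
python3 -m pendant '[[1,0.25,0.97,0.3,0],[1,0.5,1.94,0,0],[1,0.74,2.9,0,0],[1,0.99,3.88,0,0],[1,0.99,3.88,0,0],[1,0.99,3.88,0,0]]'; python3 -m pendant '[[1,0.99,3.88,0,0],[1,0.99,3.88,0,0],[1,0.99,3.88,0,0],[1,0.99,3.88,0,0],[1,0.99,3.88,0,0],[1,0.99,3.88,0,0],[1,0,0,0,0]]'
```

```text
time_s: 15.52
eef_pos: [522.3, -142.8, 68.1]
orientation: [2.48, 1.928, 0.0]
wrist_force: [-0.8, -2.4, 3.1]
width: 0.11
grasp_force: 41.6
time_s: 16.4
eef_pos: [528.3, -119.3, 68.1]
orientation: [-2.479, -1.929, -0.001]
wrist_force: [1.2, 1.7, 2.8]
width: 0.107
grasp_force: 41.6
```

```bash
python3 -m pendant '[[1,0.5,1.94,0,0],[1,0.5,1.94,0,0],[1,0.5,1.94,0,0],[1,0.5,1.94,0,0],[1,0.5,1.94,0,0]]'; python3 -m pendant '[[1,0.25,0.97,0,0],[1,0.25,0.97,0,0],[1,0.25,0.97,0,0]]'
```

```text
time_s: 17.02
eef_pos: [530.6, -110.0, 68.1]
orientation: [2.48, 1.928, 0.0]
wrist_force: [0.0, -2.0, 2.4]
width: 0.108
grasp_force: 41.6
time_s: 17.4
eef_pos: [531.3, -107.2, 68.1]
orientation: [2.48, 1.928, -0.0]
wrist_force: [0.6, -2.0, 4.0]
width: 0.114
grasp_force: 41.6
```

```bash
python3 -m pendant '[[1,0.12,0.48,0,0],[1,0.12,0.48,0,0]]';python3 -m pendant '[[1,0.12,0.48,0,0],[1,0.12,0.48,0,0]]'
```

```text
time_s: 17.65
eef_pos: [531.6, -106.2, 68.1]
orientation: [-2.48, -1.928, -0.0]
wrist_force: [-0.1, -2.6, 2.6]
width: 0.112
grasp_force: 41.6
time_s: 17.9
eef_pos: [531.8, -105.3, 68.1]
orientation: [-2.48, -1.928, 0.0]
wrist_force: [0.7, -2.2, 2.9]
width: 0.111
grasp_force: 41.6
```

```bash
python3 -m pendant '[[1,0.12,0.48,0,0],[1,0.12,0.48,0,0]]';python3 -m pendant '[[1,0.12,0.48,0,0],[1,0.12,0.48,0,0]]'
```

```text
time_s: 18.15
eef_pos: [532.1, -104.3, 68.1]
orientation: [2.48, 1.928, 0.0]
wrist_force: [0.8, -2.3, 3.1]
width: 0.106
grasp_force: 41.6
time_s: 18.4
eef_pos: [532.2, -103.3, 68.1]
orientation: [-2.48, -1.928, 0.0]
wrist_force: [0.1, -2.2, 3.0]
width: 0.111
grasp_force: 41.6
```

```bash
for i in 1; do python3 -m pendant '[[1,0.12,0.48,0,0],[1,0.12,0.48,0,0]]'; done; python3 - <<'E'
from h import *
f=grab('wrist','h0'); s=env.get_state(); print(s['eef_pos'],s['wrist_force'])
cv2.imwrite('pics/h0c.png',cv2.resize(f['color'][60:260,190:330],(420,600),interpolation=2))
E
```

```text
time_s: 18.65
eef_pos: [532.4, -102.4, 68.1]
orientation: [-2.48, -1.928, 0.0]
wrist_force: [-0.9, -2.1, 3.8]
width: 0.109
grasp_force: 41.6
[ 532.40575703 -102.31281475   68.04657771] [-0.84973765 -2.54203608  4.04086219]
```

View pics/h0c.png

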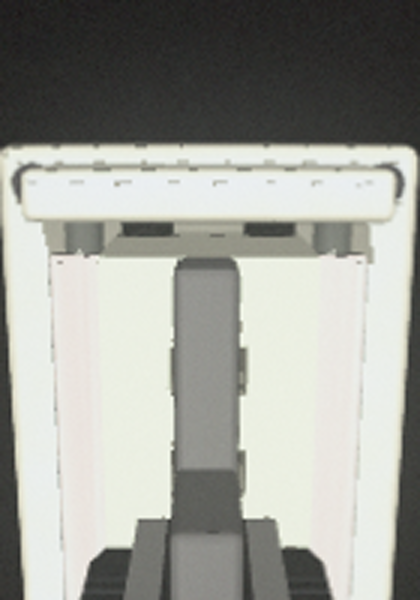

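The comb sits in the block, with wells visible beside the bar at crop rows 370 and 465. The black bumpers at crop row 228 are just ahead of the block's edge at row 255. I'll keep pushing in small steps.

```bash
python3 -m pendant '[[1,0.12,0.48,0,0],[1,0.12,0.48,0,0]]';python3 -m pendant '[[1,0.12,0.48,0,0],[1,0.12,0.48,0,0]]'
```

```text
time_s: 18.95
eef_pos: [532.5, -102.1, 68.0]
orientation: [2.48, 1.927, -0.002]
wrist_force: [-2.6, -8.8, 2.7]
width: 0.112
grasp_force: 41.7
time_s: 19.2
eef_pos: [532.5, -101.9, 68.0]
orientation: [2.48, 1.926, -0.004]
wrist_force: [-4.8, -15.0, 3.7]
width: 0.108
grasp_force: 41.7
```

```bash
python3 -m pendant '[[1,0.12,0.48,0,0],[1,0,0,0,0]]';python3 -m pendant '[[1,0.12,0.48,0,0],[1,0,0,0,0]]'
```

```text
time_s: 19.45
eef_pos: [532.5, -101.8, 68.0]
orientation: [2.48, 1.926, -0.005]
wrist_force: [-4.3, -17.3, 3.1]
width: 0.114
grasp_force: 41.7
time_s: 19.7
eef_pos: [532.6, -101.7, 68.0]
orientation: [2.479, 1.925, -0.006]
wrist_force: [-5.9, -19.9, 3.7]
width: 0.111
grasp_force: 41.7
```

It's home against the bumpers, but my batched steps took the push to about 20 N, over the 10 N guideline though under the 30 N limit. I'll relax it now.

```bash
python3 -m pendant '[[1,-0.25,-0.97,0,0],[1,-0.25,-0.97,0,0],[1,0,0,0.4,0],[1,0,0,0,0]]'
```

```text
time_s: 20.2
eef_pos: [532.5, -102.1, 68.4]
orientation: [2.48, 1.927, -0.002]
wrist_force: [-3.3, -7.6, 2.9]
width: 0.11
grasp_force: 41.6
```

```bash
python3 -m pendant '[[1,-0.15,-0.58,0,0],[1,0,0,0,0]]'
```

```text
time_s: 20.45
eef_pos: [532.4, -102.2, 68.4]
orientation: [-2.48, -1.928, 0.001]
wrist_force: [-1.4, -4.1, 2.7]
width: 0.112
grasp_force: 41.6
```

```bash
python3 -m pendant '[[0.6,0,0,0,0],[0.2,0,0,0,0],[0,0,0,0,0],[-0.2,0,0,0,0],[-0.2,0,0,0,0],[-0.2,0,0,0,0]]'; python3 -m pendant '[[-0.2,0,0,5,0],[-0.2,0,0,15,0],[-0.2,0,0,30,0],[-0.2,0,0,40,0],[-0.2,0,0,40,0],[-0.2,0,0,30,0],[-0.2,0,0,0,0],[-0.2,0,0,0,0]]'
python3 - <<'E'
from h import *
f=grab('wrist','e0'); cv2.imwrite('pics/e0.png',f['color'])
E
```

```text
time_s: 21.2
eef_pos: [532.6, -102.0, 68.5]
orientation: [-2.48, -1.928, -0.0]
wrist_force: [0.2, -0.4, 0.9]
width: 0.6
grasp_force: 0.0
time_s: 22.2
eef_pos: [532.4, -102.0, 228.5]
orientation: [-2.48, -1.928, -0.0]
wrist_force: [0.4, -0.0, -0.2]
width: 0.599
grasp_force: 0.0
```

View pics/e0.png

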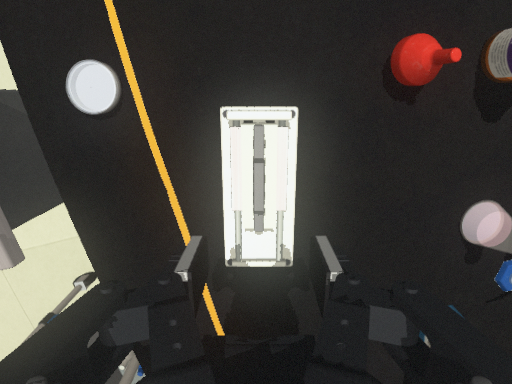

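The picture shows the comb seated in the block at the stop end (comb from about (259,123) to (259,233)), with the gripper clear. One last check of its height and place, then I'll hand in.

```bash
python3 - <<'E'
from h import *
f=load('e0'); P=bydepth(f,[[258,y] for y in (130,140,170,190,205)]); print(P.round(1))
yv=np.array([.247,.969]); g=cv2.cvtColor(f['color'],6); print(g[108:132,259].tolist(), g[108:132,246].tolist(),g[222:240,258].tolist())
E
```

```text
[[ 544.   -55.6   76.4]
 [ 541.7  -64.7   76.8]
 [ 535.7  -88.1  100.4]
 [ 531.3 -105.5  103.2]
 [ 527.6 -120.   101.3]]
[246, 237, 220, 237, 246, 246, 246, 246, 247, 246, 245, 220, 190, 188, 156, 155, 134, 122, 149, 158, 164, 164, 164, 163] [245, 236, 220, 236, 246, 246, 246, 246, 246, 246, 244, 217, 120, 69, 77, 146, 203, 241, 245, 246, 245, 245, 246, 246] [163, 162, 164, 162, 161, 163, 163, 163, 163, 156, 189, 189, 202, 247, 247, 247, 247, 246]
```

```bash
python3 -c "
from workcell import env
print(env.close_job())"
```

```text
the job is handed in; nothing more can be done
None
```

The comb is seated in the well block, and the block is home against the end stop and released; I handed the job in at about 22 s, but the final push briefly reached about 20 N, above the 10 N you asked for though under the 30 N damage limit.

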